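# Lock the breather cap on a hydraulic power pack

## Robot

A 6-joint arm with a two-finger parallel gripper is mounted at the origin on the work surface. World frame = base frame: x ahead of the robot, y to its left, z up, the work surface at z = 0. Lengths are in m, angles in degrees, forces in N, time in s.
With the tool pointing down it reaches from about 0.275 to 0.775 m from the base axis. Payload 14.6 kg.
Tool frame: the origin (TCP) lies on the centre line of the jaws, within the pads' length; the fingertips stand 25 mm ahead of it and the grasp point (between the pads) lies 6 mm ahead of it; z points along the fingers, x is the direction in which the jaws open and shut, and the axes are right-handed (so a half turn about z gives the same grasp; the last joint's range is limited). The gripper opens to 85 mm and grips with 20 to 120 N. Pads are 22 mm wide; open, the fingers measure 114 mm over their backs; the gripper's body (76 mm by 85 mm) begins 54 mm behind the grasp point. The pads swing forward as they close: fully open they stand 13 mm farther back than shut.
Start: joints at [-78.799, 15.075, -2.767, 72.158, 0, 81.102], TCP at [0.18, -0.493, 0.256] pointing down, gripper open.
Joint ranges: [-151.79, 151.79], [-50.71, 97.33], [-67.44, 78.34], [-121.81, 120.89], [-77.56, 73.72], [-180, 180]. Speed limits (degrees/s): [108.29, 108.29, 147.25, 159.86, 180, 180].

## Interface

Orientations are given as a 3x3 rotation matrix whose columns are the frame's x, y, z axes.
In Python, from plant import * gives the robot as it stands. The module is installed in compiled form; this text tells all that it offers.
- The arm moves only by the shell command python3 -m jog 'ROWS' [FORCE]. ROWS is JSON, a list of rows, each a list of 3 entries, a list of its own where there are three numbers: the opening, from 0 (shut) to 1 (fully open), then the shift along the tool's x, y, z in cm, then the turn about the tool's z in degrees. In form: [[fingers, [dx, dy, dz], turn], ...]. A call has 1 to 20 rows; each row shifts and turns the commanded pose from where the row before left it, along the tool's axes as they then stand; what a row does not reach is not made up. A row lasts 1/8 s, in which the tool goes at most 62.5 mm and 10.7 degrees, less where a joint would pass 70% of its speed; a pose out of reach is approached as far as the arm can. A call is refused whole if a number of a shift passes 6.25 or a number of a turn 10.7, either way. A call with a gripper value outside its range is refused whole. The fingers move at their own pace and stop on an object; FORCE is the grip in N (left out, the last holds). Time passes only in rows, so rows that do not move let the fingers close. It gives the time, the measured TCP pose, the force and the opening at its end, in the units of the state.
- read_state(): the state, without advancing time (a new reading comes with each control period).
- camera(name): name is "scene" or "top" or "wrist"; returns the picture (480x640x3 uint8, red, green, blue); there is no depth.
- calibration(name): a dict with "fx", "fy", "cx", "cy" (pixels), "dist" ([k1, k2, p1, p2, k3] as OpenCV has them; the pictures are not rectified), "view" (4x4, takes a point from world to camera coordinates); the wrist camera has in their place "tool_from_camera" (4x4, takes a point from camera to tool coordinates, whose origin is the TCP and whose axes are the tool frame's). Camera axes: x right, y down, z forward; pixel columns grow to the right and rows downward; lengths in m; the calibration is good to about 2 mm. A picture is of the moment at which its call begins: read the wrist's pose just before it. calibration takes no time and is no camera call.
- close_job(): hands the job in, once; it reports no verdict.
The state is a dict: "time": time; "q": joint angles; "qvel": joint speeds; "effort": joint torques, N m; "position": TCP position; "eef_rot": TCP orientation; "ft_force": force on the tool from outside, world axes, zero at the start; "wrist_torque": the same for the moment, N m; "opening": opening from 0.0 (shut) to 1.0 (fully open).
Only numpy, scipy, OpenCV 4.12 (cv2) and the standard library are available. Lean on these libraries where they do the work, as an engineer would, in place of code of your own. Each camera call takes 0.05 s, during which the arm holds its last target.

## Task

The oil in the power pack has been topped up: close its filler again. Take the black breather cap by its grip bar, find the two notches of the filler with its two lugs, press it down against the sprung seal, turn it clockwise as far as it goes so that it springs up into its lock, and let go. Feel it home with a light hand, never forcing it, and leave the oil bottle, the drill chuck and the wrench where they are.

Things in the scene. Friction and masses are not known exactly. Their poses are not given: they have to be found in the camera images.
- cap: Loose black breather cap, 0.2 kg, upright on its spigot. Origin: centre of the foot; z up; x along grip bar and lugs (half a turn is the same). Spigot 25 mm across at the foot, 36 mm from z=8 up; two lugs along +x/-x, z 8 to 13, 9 mm wide, tips 24.5 mm off axis; fluted head 70 mm across, z 21.5 to 33.5; on it a straight grip bar 56 mm long (x), 16 mm thick (y), z 33.5 to 64.
- tank: Fixed hydraulic power pack: grey tank 260 x 420 mm (x, y), lid top at z=120 mm; origin under its centre. On the lid: green motor and pump at the -y end (260 mm above the bench), steel valve block with gauge in the middle (x 35 to 105, y -30 to 35, up to 225 mm), filler neck (72 mm across, 32 high) at x=-30, y=115, nothing else within 80 mm. More than 60 N between cap and pack damages it.
- filler (a point): Centre of the filler mouth, on the top face of its steel lock plate, 152 mm above the bench; axes of the tank. Round bore 39 mm; two opposite notches 13 mm wide, to 26.8 mm off axis, let the lugs through, play 5 degrees each way. They lie along the tank's x axis only to within 17 degrees (0.3 rad) either way, not measured: look, or turn the cap with its lugs lightly on the plate until they drop in.
- seal (a point): Centre of the free top of the black sprung seal ring (55 to 64 mm across) round the lock plate, 8 mm above filler. The cap's head presses it: it gives from 4 N, takes 15 N when the lugs clear the underside of the 6 mm plate, 18 N at the solid bottom. Cap's foot below filler: lugs on the plate 8 mm, dropped through onto the seal 13.5, lugs clear of the plate 19, bottom 20.5.
- lock (a point): Where the cap's foot rests once locked: on the axis, 16.5 mm below filler; axes of the tank. Held down clear of the plate the cap turns clockwise (from above) about 70 degrees (1.2 rad) from the notches to a solid end stop; anticlockwise it is blocked. It runs at under 0.3 N m. At the stop the lugs lie under 2.5 mm recesses; let off, it springs up into them, else it does not lock.
- oil: Bystander: upright grey plastic oil bottle, 62 mm across, 160 mm high, origin at its foot.
- chuck: Bystander: steel drill chuck standing on end, 48 mm across, 78 mm high, origin at its foot.
- wrench: Bystander: steel wrench, 200 mm long, lying flat along its own x, origin under its middle.
There are look-alikes about, which are no part of the job. Of the things that look like the cap, the largest one is meant.

How it is judged:
By the outcome, as a careful person would: the job done as asked, in the order asked, and still so for the second after the job is handed in, with the robot touching nothing.
It also fails if it takes over 72 s, if anything falls off the work surface, if the arm or the gripper's body presses on something with over 40 N, if the wrist force passes 120 N, or if a joint passes its speed limit or range.

## Working session

There is one attempt and no reset: what is moved stays moved. The work goes in short steps, Python scripts to look and compute and a shell command to move; the robot and the scene stay as the last step left them, time stands still between calls to the robot, and variables do not carry over. Pictures are saved under pics/ and viewed, and the job is handed in when it is done.

```bash
mkdir -p pics; cat > h.py <<'E'
from plant import *
import numpy as np, cv2
def snap(name,fn):
    im=camera(name); cv2.imwrite('pics/'+fn,im[:,:,::-1]); return im
def wcal(name,s=None):
    c=calibration(name)
    K=np.array([[c['fx'],0,c['cx']],[0,c['fy'],c['cy']],[0,0,1.]]);d=np.array(c['dist'],float)
    if 'view' in c: V=np.array(c['view'])
    else:
        T=np.eye(4);T[:3,:3]=np.array(s['eef_rot']);T[:3,3]=s['position']
        V=np.linalg.inv(T@np.array(c['tool_from_camera']))
    return K,d,V
def ray(px,cal,z):
    K,d,V=cal
    p=cv2.undistortPoints(np.array([[px]],float),K,d)[0,0]
    R=V[:3,:3];t=V[:3,3];o=-R.T@t;v=R.T@np.array([p[0],p[1],1])
    return o+v*(z-o[2])/v[2]
def proj(P,cal):
    K,d,V=cal
    return cv2.projectPoints(np.atleast_2d(np.array(P,float)),cv2.Rodrigues(V[:3,:3])[0],V[:3,3],K,d)[0][:,0]
E
python3 - <<'E'
from h import *
s=read_state();print(s)
for n in ['scene','top','wrist']: snap(n,n+'1.png'); c=calibration(n); print(n,{k:np.round(v,3).tolist() for k,v in c.items()})
E
```

```text
{'time': 0.0, 'q': array([-7.88012510e+01,  1.50987837e+01, -2.80532024e+00,  7.21583512e+01,
        1.41851239e-03,  8.11021464e+01]), 'qvel': array([ 0.00477301, -0.00442699,  0.0490495 , -0.12428857,  0.01085485,
        0.12308672]), 'effort': array([ 3.75261428e-03, -6.37627816e+01,  3.84561038e+01,  1.39197323e-02,
        1.34207557e-04,  1.81576610e-05]), 'position': array([ 0.18034385, -0.49277638,  0.25581557]), 'eef_rot': array([[ 3.43603897e-01, -9.39114650e-01, -1.87415072e-04],
       [-9.39114056e-01, -3.43603894e-01,  1.07410090e-03],
       [-1.07310044e-03, -1.93061128e-04, -9.99999406e-01]]), 'ft_force': array([-0.57511815,  1.47474352,  0.05441722]), 'wrist_torque': array([-0.0210333 , -0.02177945,  0.06121579]), 'opening': 0.9998302605514603}
scene {'fx': 433.339, 'fy': 433.339, 'cx': 328.05, 'cy': 247.05, 'dist': [0.023, 0.0, 0.0, 0.0, 0.0], 'view': [[-0.151, 0.989, 0.013, -0.081], [0.785, 0.127, -0.606, -0.362], [-0.6, -0.081, -0.796, 1.363], [0.0, 0.0, 0.0, 1.0]]}
top {'fx': 531.308, 'fy': 531.308, 'cx': 310.01, 'cy': 245.827, 'dist': [-0.086, 0.0, 0.0, 0.0, 0.0], 'view': [[0.004, -1.0, -0.004, 0.147], [-0.991, -0.004, -0.135, 0.54], [0.135, 0.005, -0.991, 0.966], [0.0, 0.0, 0.0, 1.0]]}
wrist {'fx': 366.157, 'fy': 366.157, 'cx': 323.193, 'cy': 247.756, 'dist': [-0.074, 0.0, 0.0, 0.0, 0.0], 'tool_from_camera': [[1.0, -0.0, 0.001, 0.0], [-0.0, 0.952, 0.305, -0.08], [-0.001, -0.305, 0.952, -0.117], [0.0, 0.0, 0.0, 1.0]]}
```

View pics/scene1.png

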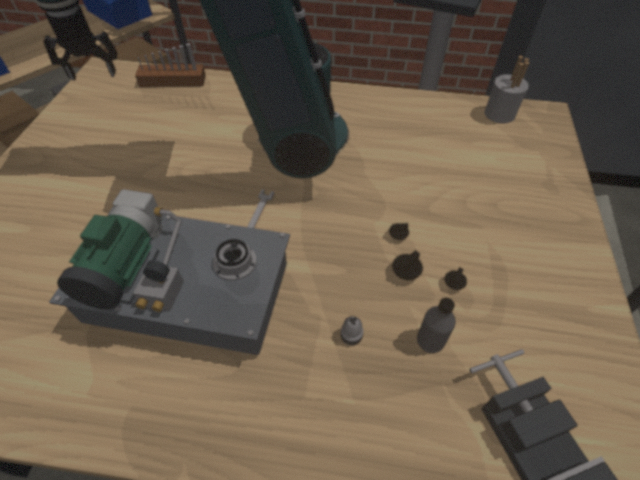

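View pics/top1.png

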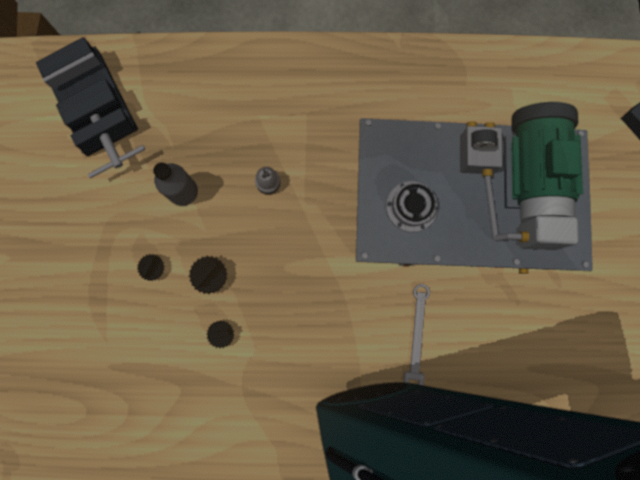

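View pics/wrist1.png

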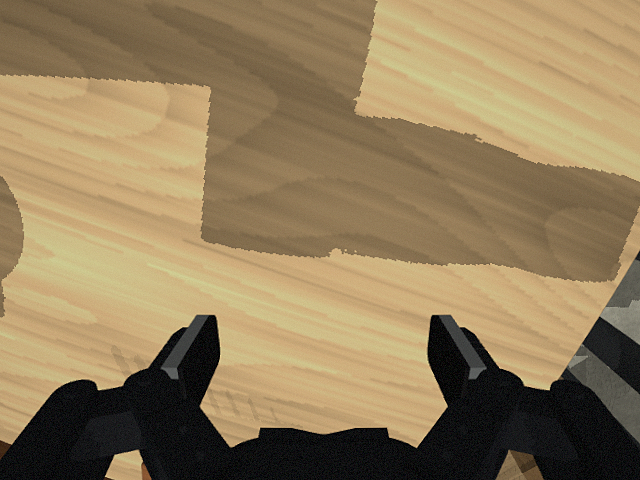

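Three black caps could be taken for the one I want, at top pixels (208,274), (151,267) and (221,334). The first looks largest. Next I'll crop on it and measure all three.

```bash
python3 - <<'E'
from h import *
im=cv2.imread('pics/top1.png')
a=cv2.resize(im[230:360,120:260],None,fx=4,fy=4,interpolation=cv2.INTER_CUBIC)
b=cv2.resize(im[170:240,370:460],None,fx=6,fy=6,interpolation=cv2.INTER_CUBIC)
a=cv2.convertScaleAbs(a,alpha=2.5,beta=20)
cv2.imwrite('pics/capcrop.png',a);cv2.imwrite('pics/fillcrop.png',b)
cal=wcal('top')
for p in [(208,274),(151,267),(221,334)]:
  print(p,ray(p,cal,.03),'radius per 10px',np.linalg.norm(ray(p,cal,.03)-ray((p[0]+10,p[1]),cal,.03)))
print('fill',ray((414,205),cal,.152))
for p in [(361,119),(591,130),(591,270),(357,262)]: print('lid',ray(p,cal,.12))
for p in [(176,190),(267,180),(420,290),(415,378)]: print('by',ray(p,cal,.0))
E
```

```text
(208, 274) [0.48535227 0.34202012 0.03      ] radius per 10px 0.019069121820150907
(151, 267) [0.49805429 0.45214511 0.03      ] radius per 10px 0.01937801525621925
(221, 334) [0.37302973 0.31457016 0.03      ] radius per 10px 0.018776890998815642
fill [ 0.59374567 -0.02727949  0.152     ]
lid [0.75817677 0.05782335 0.12      ]
lid [ 0.7441619  -0.36622212  0.12      ]
lid [ 0.48663877 -0.34623906  0.12      ]
lid [0.49990219 0.06740447 0.12      ]
by [0.65579269 0.4177646  0.        ]
by [0.67629854 0.23547447 0.        ]
by [ 0.45823344 -0.06497157  0.        ]
by [ 0.29020109 -0.05240959  0.        ]
```

View pics/capcrop.png

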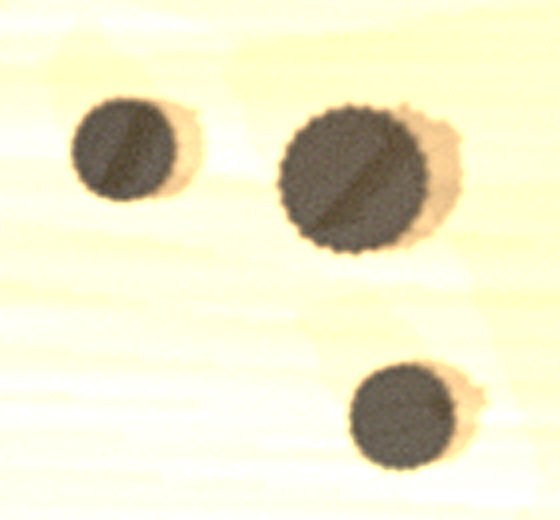

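View pics/fillcrop.png

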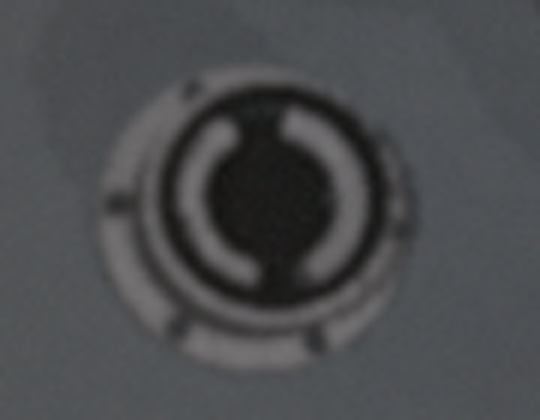

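The crop shows the largest cap at top (208,274). It is about 37 px, or 70 mm, across with its bar at roughly -40° in world axes, and the two decoys are about 50 mm across. In the filler crop the notches lie at roughly +10° in world axes. Now I'll swing over in an arc.

```bash
python3 -m jog '[[1,[0.1,-5.8,-0.3],-6.5],[1,[0.1,-6.1,-0.3],-6.5],[1,[0.1,-6.1,-0.3],-6.5],[1,[0.1,-6.1,-0.3],-6.5],[1,[0.1,-6.1,-0.3],-6.5],[1,[0.1,-6.1,-0.3],-6.5],[1,[0.1,-6.1,-0.3],-6.5],[1,[0.1,-6.1,-0.3],-6.5],[1,[0.1,-6.1,-0.3],-6.5],[1,[0.1,-6.1,0],-6.5],[1,[0.1,-6.1,0],-6.5]]'; python3 - <<'E'
from h import *
s=read_state();R=np.array(s['eef_rot']);p=s['position']
print(p,np.degrees(np.arctan2(R[1,0],R[0,0])),s['q'],R.T@(np.array([.593,-.027,.25])-p))
snap('wrist','w2.png')
E
```

```text
time: 1.52
position: [0.5679, 0.0011, 0.2829]
eef_rot: [[0.999, 0.032, -0.0], [0.032, -0.999, 0.0], [-0.0, -0.0, -1.0]]
ft_force: [0.7, -0.1, 0.9]
opening: 1.002
[0.56788642 0.00107254 0.2829308 ] 1.8134678213306477 [-8.11293729e+00  1.90696876e+01  7.19518974e+00  7.81478849e+01
  1.02220195e-03  8.00735956e+01] [0.0242252  0.02885601 0.03291911]
```

View pics/w2.png

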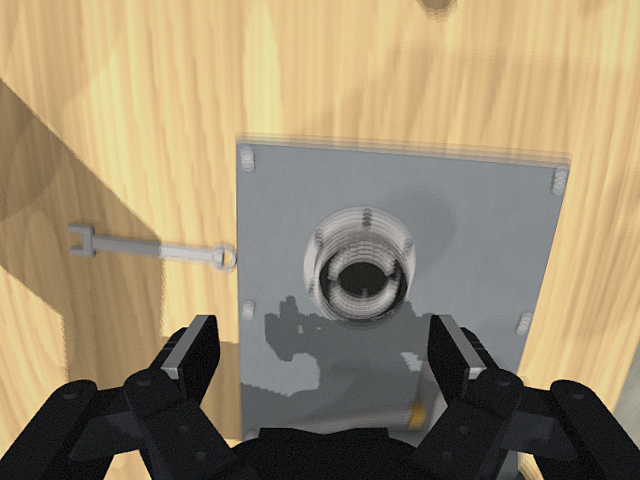

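The view is over the filler, at wrist pixel (365,280), but it is motion-blurred. I'll let the arm settle and shoot again.

```bash
python3 -m jog '[[1,[0,0,0],0],[1,[0,0,0],0],[1,[0,0,0],0]]' >/dev/null; python3 - <<'E'
from h import *
s=read_state();np.savez('s3.npz',R=s['eef_rot'],p=s['position'])
im=snap('wrist','w3.png')
b=cv2.resize(im[200:330,290:440],None,fx=5,fy=5,interpolation=cv2.INTER_CUBIC)[:,:,::-1]
cv2.imwrite('pics/w3c.png',cv2.convertScaleAbs(b,alpha=1.5))
E
```

```text
(no output)
```

View pics/w3c.png

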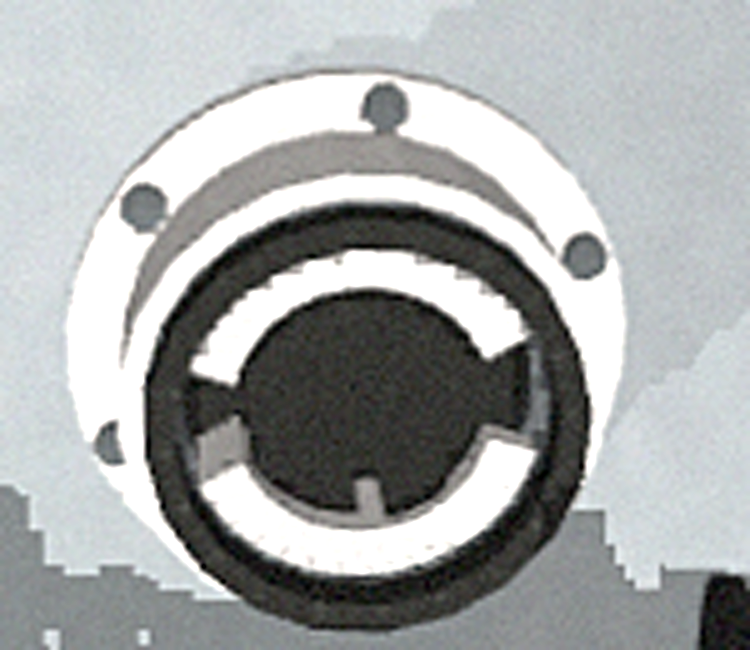

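The crop is sharp. The notches are at left about (218,427) and right about (510,392), and the corners of the plate's cut-outs are clear. I'll map those points and check them against the bore size.

```bash
python3 - <<'E'
from h import *
d=np.load('s3.npz');s={'eef_rot':d['R'],'position':d['p']};cal=wcal('wrist',s);print(d['p'])
f=lambda q,z:ray((290+(q[0]+.5)/5-.5,200+(q[1]+.5)/5-.5),cal,z)
lo=[f(q,.152) for q in [(193,375),(200,480)]];ro=[f(q,.152) for q in [(528,335),(537,445)]]
li=[f(q,.152) for q in [(236,387),(243,465)]];ri=[f(q,.152) for q in [(487,358),(487,430)]]
for L,Rr in ((lo,ro),(li,ri)):
  a=np.mean(L,0);b=np.mean(Rr,0);v=b-a
  print('mid',(a+b)/2,'ang',np.degrees(np.arctan2(v[1],v[0])),np.linalg.norm(v),'w',np.linalg.norm(L[0]-L[1]),np.linalg.norm(Rr[0]-Rr[1]))
  # diagonals
  for p,q in ((L[0],Rr[1]),(L[1],Rr[0])): print('  diag mid',(p+q)/2,np.linalg.norm(p-q))
# plate outer/bore ellipse: seal ring outer at z=.160 64mm
S=[f(q,.160) for q in [(145,400),(592,415),(370,203),(365,630)]]
for p in S: print('seal',p)
print(np.linalg.norm(S[0]-S[1]),np.linalg.norm(S[2]-S[3]),(S[0]+S[1])/2,(S[2]+S[3])/2)
# top-view check
t=wcal('top');g=lambda q,z:ray((370+(q[0]+.5)/6-.5,170+(q[1]+.5)/6-.5),t,z)
S=[g(q,.160) for q in [(160,195),(387,195),(272,83),(278,308)]]
print('top',np.linalg.norm(S[0]-S[1]),np.linalg.norm(S[2]-S[3]),(S[0]+S[1])/2,(S[2]+S[3])/2)
a=g((260,122),.152);b=g((285,272),.152);print(np.degrees(np.arctan2(*(a-b)[[1,0]])),(a+b)/2)
E
```

```text
[ 0.5675556  -0.00211513  0.28320227]
mid [ 0.59899864 -0.02883649  0.152     ] ang 8.26340887739729 0.04963266548511947 w 0.016865521294474037 0.0176125082135819
  diag mid [ 0.59933354 -0.02898131  0.152     ] 0.05229816563467364
  diag mid [ 0.59866373 -0.02869167  0.152     ] 0.05277580907063509
mid [ 0.59882249 -0.02898522  0.152     ] ang 9.37530311211005 0.036614985800996716 w 0.0125521343072874 0.01143890330099108
  diag mid [ 0.59867761 -0.02872027  0.152     ] 0.037824407364028166
  diag mid [ 0.59896737 -0.02925017  0.152     ] 0.03922121452679996
seal [ 0.5667567  -0.02475274  0.16      ]
seal [ 0.63061064 -0.0255565   0.16      ]
seal [0.59690258 0.00517422 0.16      ]
seal [ 0.60023817 -0.06094711  0.16      ]
0.06385899615295691 0.06620540488859189 [ 0.59868367 -0.02515462  0.16      ] [ 0.59857038 -0.02788644  0.16      ]
top 0.0638805483797993 0.06430242977114568 [ 0.59703614 -0.02786653  0.16      ] [ 0.59706737 -0.02824887  0.16      ]
7.916988218478655 [ 0.59830095 -0.02909222  0.152     ]
```

```bash
python3 -m jog '[[1,[-1.2,-5.78,0],-8],[1,[-0.38,-5.89,0],-8],[1,[0.44,-5.88,0],-8],[1,[1.26,-5.76,0],-8],[1,[2.05,-5.53,0],-8],[1,[2.8,-5.19,0],-8],[1,[0,0,0],0],[1,[0,0,0],0],[1,[0,0,0],0]]'; python3 - <<'E'
from h import *
s=read_state();np.savez('s4.npz',R=s['eef_rot'],p=s['position'])
im=snap('wrist','w4.png')
b=im[150:400,210:460];b=cv2.resize(b,None,fx=2.4,fy=2.4,interpolation=cv2.INTER_CUBIC)[:,:,::-1]
cv2.imwrite('pics/w4c.png',cv2.convertScaleAbs(b,alpha=2.5,beta=10))
E
```

```text
time: 3.12
position: [0.4869, 0.3422, 0.2834]
eef_rot: [[0.65, 0.76, 0.0], [0.76, -0.65, -0.0], [-0.0, 0.0, -1.0]]
ft_force: [0.2, -0.1, -0.5]
opening: 0.999
```

View pics/w4.png

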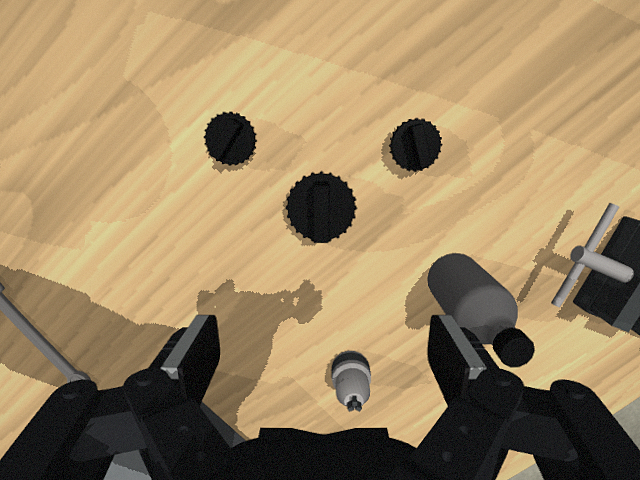

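View pics/w4c.png

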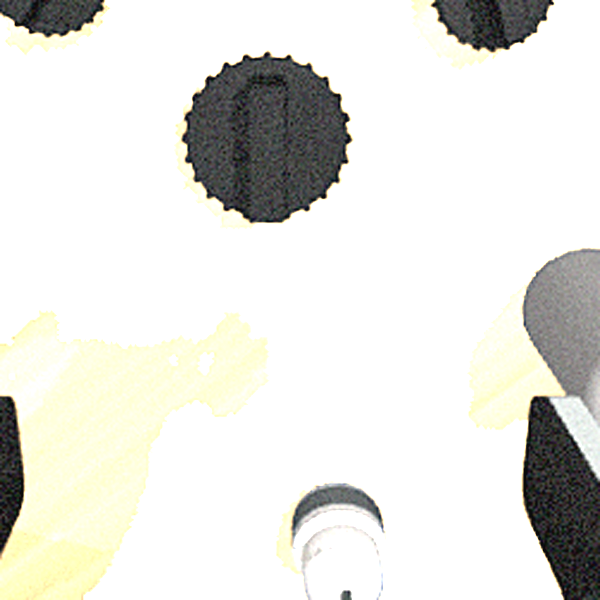

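The wrist view shows the 70 mm cap at (321,207), with its bar nearly along the image's vertical. The decoys are at (231,139) and (415,144). Next I'll measure the cap's axis and bar angle.

```bash
python3 - <<'E'
from h import *
d=np.load('s4.npz');s={'eef_rot':d['R'],'position':d['p']};cal=wcal('wrist',s)
im=cv2.imread('pics/w4.png');g=im.max(2)[150:260,270:370]
m=(g<50).astype(np.uint8);n,l,st,c=cv2.connectedComponentsWithStats(m)
i=1+np.argmax(st[1:,4]);print(st[i],c[i]+[270,150])
ctr,r=cv2.minEnclosingCircle(np.argwhere(l==i)[:,::-1].astype(np.float32));ctr=np.array(ctr)+[270,150];print(ctr,r)
P=ray(ctr,cal,.0335);print('cap',P, 'diam',np.linalg.norm(P-ray(ctr+[r,0],cal,.0335))*2)
R=d['R']
f=lambda q,z:ray((210+(q[0]+.5)/2.4-.5,150+(q[1]+.5)/2.4-.5),cal,z)
for z in (.0335,.064):
 for q in [(248,75),(287,75),(240,215),(289,215),(250,90),(287,180),(248,180)]: print(z,q,np.round(R.T@(f(q,z)-d['p'])*1000,1))
print('tool cap',R.T@(P-d['p'])*1000)
b=cv2.resize(im[165:250,275:365],None,fx=7,fy=7,interpolation=cv2.INTER_CUBIC)
cv2.imwrite('pics/w4d.png',cv2.convertScaleAbs(b,alpha=5,beta=-30))
E
```

```text
[  16   22   70   71 3653] [320.65124555 206.88967972]
[320.87378693 207.13592148] 35.535335540771484
cap [0.48461282 0.34275642 0.0335    ] diam 0.07231172686224803
0.0335 (248, 75) [ -8.8 -28.6 249.9]
0.0335 (287, 75) [  7.4 -28.6 249.9]
0.0335 (240, 215) [-12.8  32.1 249.9]
0.0335 (289, 215) [  8.6  32.1 249.9]
0.0335 (250, 90) [ -8.  -22.4 249.9]
0.0335 (287, 180) [  7.6  16.4 249.9]
0.0335 (248, 180) [ -9.2  16.4 249.9]
0.064 (248, 75) [ -8.  -32.7 219.4]
0.064 (287, 75) [  6.8 -32.7 219.4]
0.064 (240, 215) [-11.6  22.9 219.4]
0.064 (289, 215) [  7.9  22.9 219.4]
0.064 (250, 90) [ -7.3 -27.  219.4]
0.064 (287, 180) [  7.    8.5 219.4]
0.064 (248, 180) [ -8.3   8.5 219.4]
tool cap [ -1.05636394  -2.07151804 249.87758221]
```

View pics/w4d.png

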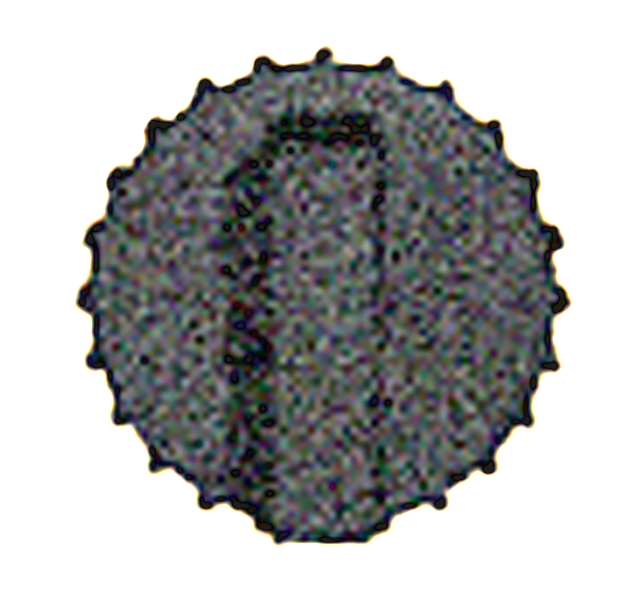

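The bar lies along tool y to within about 1° and its axis is offset (-1,-2) mm. The diameter, 72 mm over the flutes, fits. I'll descend with the jaws half open.

```bash
python3 -m jog '[[0.6,[-0.1,-0.2,4],0],[0.6,[0,0,5],0],[0.6,[0,0,5],0],[0.6,[0,0,4],0],[0.6,[0,0,2.5],0],[0.6,[0,0,1],0],[0.6,[0,0,0.5],0],[0.6,[0,0,0],0],[0.6,[0,0,0],0]]' 80; python3 - <<'E'
from h import *
s=read_state();print(s['position'],s['ft_force']);snap('wrist','w5.png')
E
```

```text
time: 4.3
position: [0.4845, 0.3442, 0.0641]
eef_rot: [[0.648, 0.761, 0.001], [0.761, -0.648, 0.001], [0.001, 0.001, -1.0]]
ft_force: [-0.8, -0.0, -0.0]
opening: 0.601
[0.48454731 0.3442352  0.06410171] [-0.75124787 -0.02381901 -0.00250069]
```

View pics/w5.png

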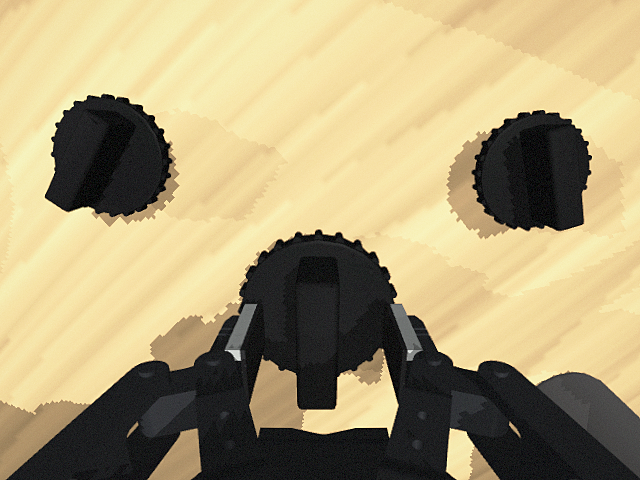

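The bar stands between the fingers, spanning about (318, 278-408). I'll check its centring along tool y before closing.

```bash
python3 - <<'E'
from h import *
s=read_state();cal=wcal('wrist',s);R=s['eef_rot'];p=s['position']
t=lambda q,z:np.round(R.T@(ray(q,cal,z)-p)*1000,1)
for q in [(298,280),(337,280),(297,408),(336,408)]: print('top',q,t(q,.064))
for q in [(302,257),(336,257),]: print('bot',q,t(q,.0335))
for q in [(318,231),(241,298),(397,298)]: print('head',q,t(q,.0335))
im=cv2.imread('pics/w5.png')[220:420,230:410];cv2.imwrite('pics/w5c.png',cv2.convertScaleAbs(cv2.resize(im,None,fx=3,fy=3),alpha=4))
E
```

```text
top (298, 280) [ -7.7 -28.    0. ]
top (337, 280) [  5.7 -28.    0. ]
top (297, 408) [-9.4 27.3  0. ]
top (336, 408) [ 6.1 27.3  0.1]
bot (302, 257) [ -8.  -25.7  30.5]
bot (336, 257) [  6.5 -25.7  30.5]
head (318, 231) [ -1.2 -37.2  30.5]
head (241, 298) [-35.5  -6.3  30.5]
head (397, 298) [33.8 -6.3 30.6]
```

View pics/w5c.png

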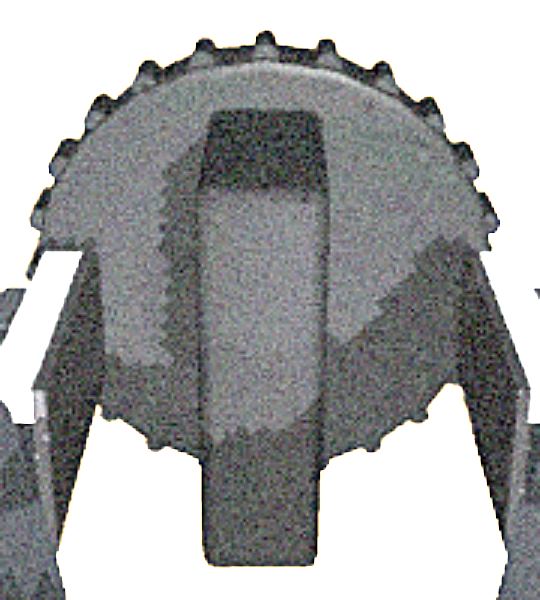

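It is centred within about 0.5 mm along the bar. I'll shift 1 mm in x, close, and lift a little.

```bash
python3 -m jog '[[0.6,[-0.1,0,0],0],[0.1,[0,0,0],0],[0,[0,0,0],0],[0,[0,0,0],0],[0,[0,0,0],0],[0,[0,0,0],0],[0,[0,0,0],0]]' 80; python3 -m jog '[[0,[0,0,-1],0],[0,[0,0,-3],0],[0,[0,0,-5],0],[0,[0,0,-5],0],[0,[0,0,-5],0],[0,[0,0,-3.5],0],[0,[0,0,0],0]]'; python3 - <<'E'
from h import *
s=read_state();print(s['position'],s['ft_force'],s['opening'],s['wrist_torque']);snap('wrist','w6.png')
E
```

```text
time: 5.22
position: [0.4835, 0.3434, 0.0635]
eef_rot: [[0.648, 0.762, 0.0], [0.762, -0.648, 0.0], [0.0, 0.0, -1.0]]
ft_force: [-1.7, -0.2, 5.6]
opening: 0.167
time: 6.1
position: [0.4841, 0.3436, 0.291]
eef_rot: [[0.648, 0.761, 0.004], [0.761, -0.648, 0.002], [0.004, 0.002, -1.0]]
ft_force: [-0.7, -0.0, -3.1]
opening: 0.172
[0.48413312 0.34362386 0.29097956] [-0.66567281 -0.02291798 -3.07034131] 0.17156422624284368 [-0.0653215   0.02707668  0.00753617]
```

View pics/w6.png

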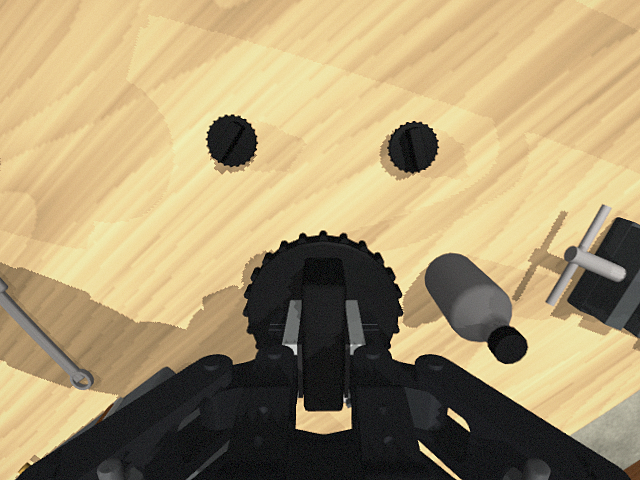

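The cap is held (opening 0.17, about 3 N of weight). I'll carry it over the filler and turn it 49° anticlockwise in world axes, to match the notches at about 8.7°.

```bash
python3 -m jog '[[0,[-3.0,4.69,0],-7],[0,[-3.55,4.29,0],-7],[0,[-4.05,3.83,0],-7],[0,[-4.48,3.3,0],-7],[0,[-4.85,2.73,0],-7],[0,[-5.15,2.12,0],-7],[0,[-5.37,1.48,0],-7],[0,[0,0,0],0],[0,[0,0,0],0],[0,[0,0,0],0]]'; python3 - <<'E'
from h import *
s=read_state();R=np.array(s['eef_rot']);p=s['position']
print(p,np.degrees(np.arctan2(R[1,0],R[0,0])),s['q'],s['ft_force'],R.T@(np.array([.598,-.0285,p[2]])-p))
snap('wrist','w7.png');snap('top','t7.png')
E
```

```text
time: 7.4
position: [0.5969, -0.0284, 0.288]
eef_rot: [[-0.15, 0.989, -0.001], [0.989, 0.15, 0.0], [0.0, -0.001, -1.0]]
ft_force: [0.8, 0.3, -1.8]
opening: 0.171
[ 0.59693484 -0.02839381  0.28798007] 98.63858693432375 [-1.05361757e+01  2.21589504e+01  1.27576206e+01  8.06391785e+01
  8.40461121e-03 -1.91747722e+01] [ 0.82099646  0.34154115 -1.82961381] [-2.64969817e-04  1.03713006e-03 -7.40846642e-07]
```

View pics/w7.png

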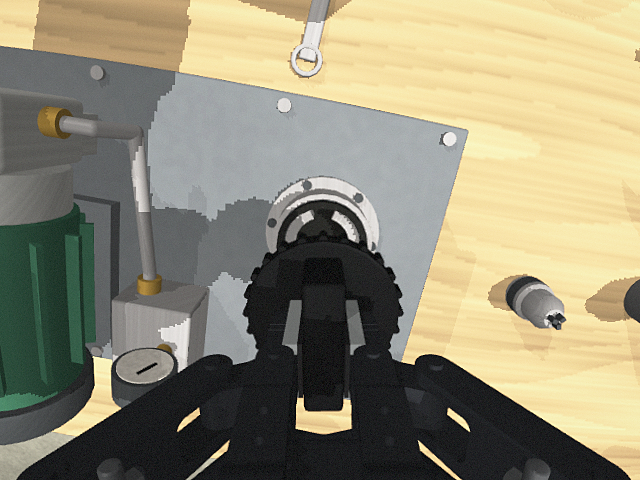

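The bar lines up with the notch, which shows just above the cap at about (322,212). Now I'll descend to just above the mouth and then feel in small steps.

```bash
python3 -m jog '[[0,[0,0.1,3],0],[0,[0,0,2.5],0],[0,[0,0,1],0],[0,[0,0,0.3],0],[0,[0,0,0],0],[0,[0,0,0],0]]'; python3 -m jog '[[0,[0,0,0.2],0],[0,[0,0,0.2],0],[0,[0,0,0.2],0],[0,[0,0,0.2],0],[0,[0,0,0.1],0]]'; python3 - <<'E'
from h import *
s=read_state();print(s['position'],s['ft_force'],s['wrist_torque']);snap('wrist','w8.png')
E
```

```text
time: 8.25
position: [0.5986, -0.0293, 0.221]
eef_rot: [[-0.15, 0.989, 0.001], [0.989, 0.15, -0.0], [-0.0, 0.001, -1.0]]
ft_force: [-1.1, -0.6, -1.2]
opening: 0.171
time: 8.88
position: [0.5983, -0.0293, 0.2111]
eef_rot: [[-0.15, 0.989, -0.0], [0.989, 0.15, 0.0], [0.0, -0.0, -1.0]]
ft_force: [-0.3, 0.8, -2.1]
opening: 0.176
[ 0.59826525 -0.02932079  0.21109544] [-0.29672258  0.80106862 -2.08134815] [0.01325832 0.00557673 0.03064367]
```

View pics/w8.png

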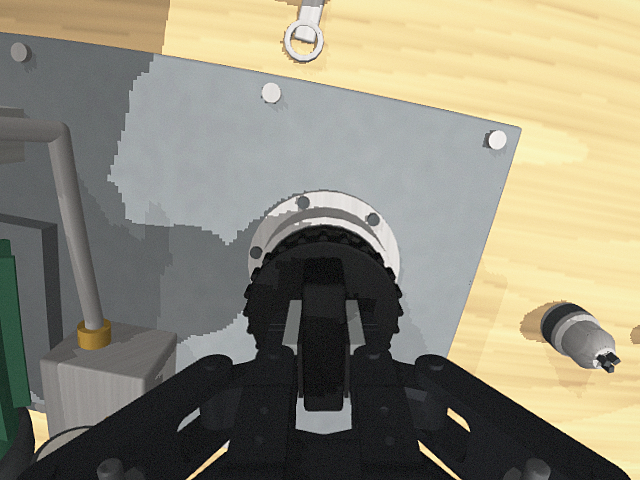

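The foot is about 4 mm inside the mouth with no contact yet. I'll carry on gently.

```bash
python3 -m jog '[[0,[0,0,0.1],0],[0,[0,0,0.1],0],[0,[0,0,0.1],0],[0,[0,0,0.1],0],[0,[0,0,0],0]]'; python3 -m jog '[[0,[0,0,0.1],0],[0,[0,0,0.1],0],[0,[0,0,0],0]]'
```

```text
time: 9.55
position: [0.5983, -0.0293, 0.2072]
eef_rot: [[-0.15, 0.989, -0.0], [0.989, 0.15, 0.0], [0.0, -0.0, -1.0]]
ft_force: [-0.5, -0.1, -0.7]
opening: 0.172
time: 9.93
position: [0.5981, -0.0292, 0.205]
eef_rot: [[-0.15, 0.989, -0.001], [0.989, 0.15, 0.0], [0.0, -0.001, -1.0]]
ft_force: [-2.1, 0.2, -2.3]
opening: 0.169
```

It is 2.5 mm past the lug-on-plate height with no upward force, so the lugs are in the notches. On down to the seal.

```bash
python3 -m jog '[[0,[0,0,0.1],0],[0,[0,0,0.1],0],[0,[0,0,0.1],0],[0,[0,0,0],0]]'; python3 -m jog '[[0,[0,0,0.1],0],[0,[0,0,0.1],0],[0,[0,0,0],0]]'; python3 -m jog '[[0,[0,0,0.1],0],[0,[0,0,0.1],0],[0,[0,0,0],0]]'
```

```text
time: 10.42
position: [0.5981, -0.0293, 0.2021]
eef_rot: [[-0.15, 0.989, -0.001], [0.989, 0.15, 0.0], [0.0, -0.001, -1.0]]
ft_force: [-4.2, 1.3, -2.4]
opening: 0.171
time: 10.8
position: [0.5981, -0.0293, 0.2009]
eef_rot: [[-0.15, 0.989, 0.0], [0.989, 0.15, -0.0], [-0.0, 0.0, -1.0]]
ft_force: [-8.1, 1.0, 5.8]
opening: 0.17
time: 11.18
position: [0.5981, -0.0293, 0.1992]
eef_rot: [[-0.149, 0.989, 0.001], [0.989, 0.149, -0.0], [-0.0, 0.001, -1.0]]
ft_force: [-8.8, 2.1, 10.9]
opening: 0.17
```

The seal pushes back (11 N), and there is a side force of -9 N in x. I'll ease 1 mm toward -x (tool -y).

```bash
python3 -m jog '[[0,[0,-0.05,0],0],[0,[0,-0.05,0],0],[0,[0,0,0],0]]'; python3 -m jog '[[0,[0,0,0.1],0],[0,[0,0,0],0],[0,[0,0,0],0]]'
```

```text
time: 11.55
position: [0.5979, -0.0293, 0.1992]
eef_rot: [[-0.15, 0.989, 0.002], [0.989, 0.15, 0.0], [-0.0, 0.002, -1.0]]
ft_force: [-3.6, 3.1, 7.8]
opening: 0.168
time: 11.92
position: [0.598, -0.0293, 0.1985]
eef_rot: [[-0.15, 0.989, 0.002], [0.989, 0.15, 0.0], [-0.0, 0.002, -1.0]]
ft_force: [-4.8, 2.7, 11.0]
opening: 0.172
```

```bash
python3 -m jog '[[0,[0.02,-0.06,0.1],0],[0,[0,0,0],0],[0,[0,0,0],0]]'; python3 -m jog '[[0,[0,0,0.1],0],[0,[0,0,0.05],0],[0,[0,0,0],0]]'; python3 -m jog '[[0,[0,0,0.1],0],[0,[0,0,0],0],[0,[0,0,0],0]]'
```

```text
time: 12.3
position: [0.5978, -0.0293, 0.1979]
eef_rot: [[-0.15, 0.989, 0.004], [0.989, 0.15, -0.0], [-0.001, 0.004, -1.0]]
ft_force: [-2.7, 2.5, 12.8]
opening: 0.169
time: 12.68
position: [0.5979, -0.0293, 0.1967]
eef_rot: [[-0.15, 0.989, 0.004], [0.989, 0.15, -0.0], [-0.001, 0.004, -1.0]]
ft_force: [-3.5, 3.0, 16.3]
opening: 0.171
time: 13.05
position: [0.5979, -0.0293, 0.1957]
eef_rot: [[-0.15, 0.989, 0.004], [0.989, 0.15, -0.0], [-0.001, 0.004, -1.0]]
ft_force: [-5.4, 3.5, 17.4]
opening: 0.172
```

Force 17 N, foot about 20 mm below the mouth, so the lugs should be clear. I'll try turning clockwise (positive turn) gently.

```bash
python3 -m jog '[[0,[0,0,0],3],[0,[0,0,0],3],[0,[0,0,0],3],[0,[0,0,0],3],[0,[0,0,0],0]]';python3 - <<'E'
from h import *
s=read_state();R=s['eef_rot'];print(np.degrees(np.arctan2(R[1,0],R[0,0])),s['ft_force'],s['wrist_torque'])
E
```

```text
time: 13.68
position: [0.5979, -0.0292, 0.1955]
eef_rot: [[0.06, 0.998, 0.004], [0.998, -0.06, 0.0], [0.0, 0.004, -1.0]]
ft_force: [-3.9, 3.4, 14.7]
opening: 0.172
86.57966445062874 [-3.89846929  3.43954231 14.71053007] [0.90598505 0.77611598 0.16836122]
```

It turned 12° with only 0.17 N m. On toward the stop.

```bash
python3 -m jog '[[0,[0,0,0],4],[0,[0,0,0],4],[0,[0,0,0],4],[0,[0,0,0],4],[0,[0,0,0],4],[0,[0,0,0],0]]';python3 - <<'E'
from h import *
s=read_state();R=s['eef_rot'];print(np.degrees(np.arctan2(R[1,0],R[0,0])),s['ft_force'],s['wrist_torque'])
E
python3 -m jog '[[0,[0,0,0],4],[0,[0,0,0],4],[0,[0,0,0],4],[0,[0,0,0],4],[0,[0,0,0],4],[0,[0,0,0],0]]';python3 - <<'E'
from h import *
s=read_state();R=s['eef_rot'];print(np.degrees(np.arctan2(R[1,0],R[0,0])),s['ft_force'],s['wrist_torque'])
snap('wrist','w9.png')
E
```

```text
time: 14.42
position: [0.5979, -0.0293, 0.1955]
eef_rot: [[0.398, 0.918, 0.004], [0.918, -0.398, -0.0], [0.002, 0.004, -1.0]]
ft_force: [-3.1, 3.2, 14.2]
opening: 0.17
66.56588925522172 [-3.13229136  3.19480255 14.15460809] [0.83403024 0.72322024 0.13570584]
time: 15.18
position: [0.598, -0.0293, 0.1956]
eef_rot: [[0.688, 0.726, 0.004], [0.726, -0.688, -0.0], [0.003, 0.003, -1.0]]
ft_force: [-4.2, 3.2, 15.0]
opening: 0.173
46.56469973721404 [-4.19373103  3.18925228 14.97570833] [0.74791566 0.65606477 0.14166485]
```

View pics/w9.png

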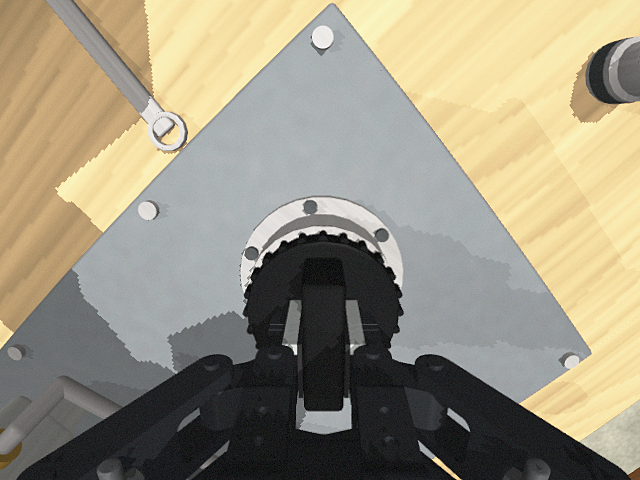

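The cap sits on the neck and has turned with the gripper, with the bar still square in the jaws at (323,330). Now to the stop in small turns, watching the torque.

```bash
cat > w.py <<'E'
from h import *
s=read_state();R=s['eef_rot'];print('YAW',np.degrees(np.arctan2(R[1,0],R[0,0])).round(2),s['position'],s['ft_force'].round(1),s['wrist_torque'].round(3))
E
python3 -m jog '[[0,[0,0,0],4],[0,[0,0,0],4],[0,[0,0,0],4],[0,[0,0,0],0]]' >/dev/null;python3 w.py
python3 -m jog '[[0,[0,0,0],2],[0,[0,0,0],0]]' >/dev/null;python3 w.py
python3 -m jog '[[0,[0,0,0],2],[0,[0,0,0],0]]' >/dev/null;python3 w.py
```

```text
YAW 34.56 [ 0.59803982 -0.02938286  0.19562647] [-3.4  2.2 14.4] [0.617 0.559 0.115]
YAW 32.6 [ 0.59805934 -0.02937331  0.19561277] [-1.3  3.7 14.4] [0.669 0.541 0.234]
YAW 30.6 [ 0.5980778  -0.02934665  0.19562885] [-3.   2.2 14.9] [0.627 0.547 0.271]
```

```bash

python3 -m jog '[[0,[0,0,0],1.5],[0,[0,0,0],0]]' >/dev/null;python3 w.py
python3 -m jog '[[0,[0,0,0],1.5],[0,[0,0,0],0]]' >/dev/null;python3 w.py
```

```text
YAW 29.11 [ 0.59807732 -0.02942541  0.19564375] [-2.8  2.3 14.8] [0.567 0.505 0.324]
YAW 27.61 [ 0.59790255 -0.02949076  0.19559486] [-3.5  2.  14.6] [0.42  0.783 0.385]
```

```bash

python3 -m jog '[[0,[0,0,0],1.5],[0,[0,0,0],0]]' >/dev/null;python3 w.py
python3 -m jog '[[0,[0,0,0],1.5],[0,[0,0,0],0]]' >/dev/null;python3 w.py; python3 - <<'E'
from h import *
im=snap('wrist','w10.png')
E
```

```text
YAW 26.11 [ 0.59763514 -0.02958579  0.19557832] [-5.9  0.6 15.3] [0.237 1.151 0.434]
YAW 24.63 [ 0.59746113 -0.02964554  0.19556301] [-5.6  0.4 16.2] [0.045 1.464 0.731]
```

View pics/w10.png

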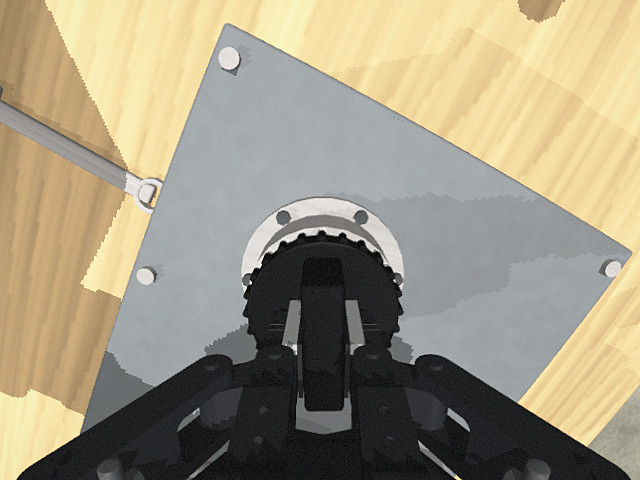

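The stop is felt: torque jumped to 0.73 N m at 74° from the notches. I'll ease the turn back 1.5°, staying against the stop, and then let off upward.

```bash

python3 -m jog '[[0,[0,0,0],-1.5],[0,[0,0,0],0]]' >/dev/null;python3 w.py
python3 -m jog '[[0,[0,0,-0.1],0],[0,[0,0,-0.1],0],[0,[0,0,0],0]]' >/dev/null;python3 w.py
python3 -m jog '[[0,[0,0,-0.1],0],[0,[0,0,0],0]]' >/dev/null;python3 w.py
python3 -m jog '[[0,[0,0,-0.1],0],[0,[0,0,0],0]]' >/dev/null;python3 w.py
```

```text
YAW 26.12 [ 0.59746219 -0.02962635  0.19552438] [-6.   1.4 15.9] [0.249 1.37  0.013]
YAW 26.09 [ 0.59743146 -0.0296111   0.19682688] [-3.1  0.8  9.3] [0.111 0.714 0.003]
YAW 26.1 [ 0.59739907 -0.02957758  0.19748363] [-1.5 -0.5  7. ] [0.007 0.339 0.   ]
YAW 26.09 [ 0.59733529 -0.02957598  0.19822903] [-0.3 -0.8  6.5] [-0.138 -0.289  0.003]
```

```bash

python3 -m jog '[[0,[0,0,-0.1],0],[0,[0,0,0],0]]' >/dev/null;python3 w.py
python3 -m jog '[[0,[0,0,-0.1],0],[0,[0,0,0],0]]' >/dev/null;python3 w.py
python3 -m jog '[[0,[0,0,-0.1],0],[0,[0,0,0],0]]' >/dev/null;python3 w.py
```

```text
YAW 26.1 [ 0.59727921 -0.02957054  0.19897291] [ 4.4 -1.9  3. ] [-0.316 -0.948  0.044]
YAW 26.09 [ 0.5971793  -0.02956631  0.19906158] [ 6.9 -2.7 -7.9] [-0.489 -1.855  0.027]
YAW 26.09 [ 0.59714929 -0.02953216  0.19918458] [ 11.6  -3.5 -18.6] [-0.569 -2.539  0.068]
```

The cap now holds at TCP z = 0.199 against an 18 N upward pull, which is exactly the locked height. I'll relax the pull, test gently for anticlockwise hold, and let go.

```bash

python3 -m jog '[[0,[0,0,0.15],0],[0,[0,0,0],-2],[0,[0,0,0],-1],[0,[0,0,0],0]]' >/dev/null;python3 w.py
python3 -m jog '[[0,[0,0,0],1.5],[0,[0,0,0],0]]' >/dev/null;python3 w.py
```

```text
YAW 29.12 [ 0.59671262 -0.02940619  0.19908398] [ 5.  -2.7 -3.4] [-0.29  -1.214 -0.187]
YAW 27.62 [ 0.59669844 -0.02934549  0.19910658] [ 4.7 -2.6 -5. ] [-0.338 -1.173  0.219]
```

```bash

python3 -m jog '[[0,[0,0,0],1],[0,[0,0,0],0.5],[0,[0,0,0],0]]' >/dev/null;python3 w.py
python3 -m jog '[[0,[0,0,0],1],[0,[0,0,0],0]]' >/dev/null;python3 w.py
python3 -m jog '[[0,[0,-0.05,0.05],-0.5],[0,[0,0,0],0]]' >/dev/null;python3 w.py
```

```text
YAW 26.15 [ 0.5967365  -0.02930751  0.19909776] [ 5.6 -1.6 -4.4] [-0.334 -1.277  0.461]
YAW 25.16 [ 0.59680605 -0.02928038  0.19907139] [ 5.8 -1.6 -5.6] [-0.276 -1.41   0.557]
YAW 25.65 [ 0.59678308 -0.02920792  0.19904505] [ 6.7 -4.1 -0.9] [-0.772 -1.246  0.293]
```

It is firm against the stop with small residual forces. Releasing and backing straight up.

```bash

python3 -m jog '[[0,[0.05,0,0],-0.5],[0.3,[0,0,0],0],[0.6,[0,0,0],0],[0.6,[0,0,0],0]]';python3 w.py
python3 -m jog '[[0.6,[0,0,-1],0],[0.6,[0,0,-3],0],[0.6,[0,0,-4],0],[0.6,[0,-4,-3],0],[0.6,[0,-4,0],0],[0.6,[0,0,0],0],[0.6,[0,0,0],0]]'; python3 - <<'E'
from h import *
s=read_state();np.savez('s11.npz',R=s['eef_rot'],p=s['position'])
snap('wrist','w11.png');snap('top','t11.png');snap('scene','sc11.png')
im=cv2.imread('pics/sc11.png')[200:300,180:310];cv2.imwrite('pics/sc11c.png',cv2.convertScaleAbs(cv2.resize(im,None,fx=5,fy=5),alpha=2))
E
```

```text
time: 21.28
position: [0.5967, -0.0286, 0.1987]
eef_rot: [[0.898, 0.44, -0.0], [0.44, -0.898, 0.0], [-0.0, -0.0, -1.0]]
ft_force: [0.1, 0.3, -0.4]
opening: 0.598
YAW 26.11 [ 0.59671488 -0.02855132  0.19871382] [ 0.1  0.3 -0.4] [ 0.055  0.015 -0.025]
time: 22.15
position: [0.5619, 0.043, 0.3092]
eef_rot: [[0.898, 0.44, 0.0], [0.44, -0.898, -0.0], [0.0, 0.0, -1.0]]
ft_force: [0.1, 0.1, -0.5]
opening: 0.603
```

View pics/w11.png

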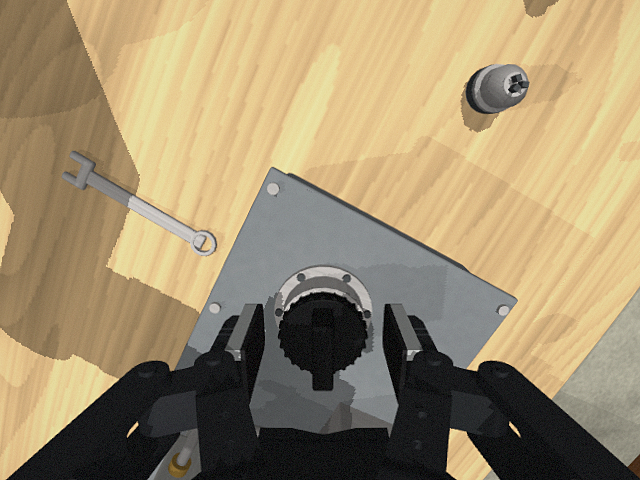

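View pics/sc11.png

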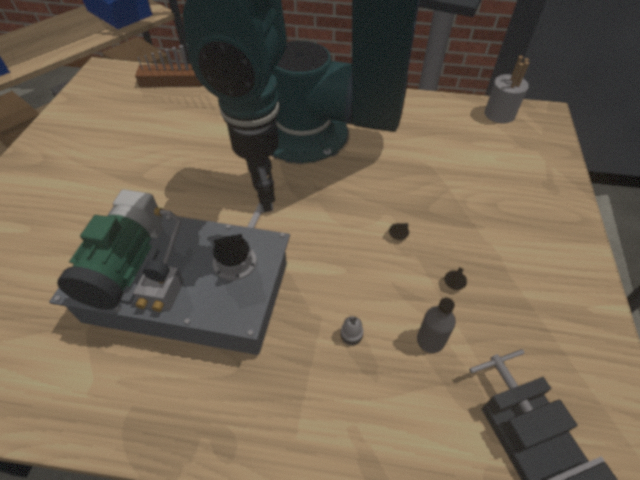

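The cap sits level on the neck at wrist pixel (323,338), with its bar still along the last jaw direction (-64° in world axes, about 72° clockwise of the notches). The jaws are clear. Last check: have the bystanders moved?

```bash
python3 - <<'E'
from h import *
a=cv2.imread('pics/scene1.png').astype(int);b=cv2.imread('pics/sc11.png').astype(int)
D=np.abs(a-b).max(2)
for n,(x,y,w,h) in dict(oil=(415,295,45,60),chuck=(337,312,30,35),decoy1=(385,220,28,22),decoy2=(442,265,28,28),wrenchtip=(246,190,30,40)).items(): print(n,(D[y:y+h,x:x+w]>40).sum())
s=read_state();print(s['time'],s['ft_force'])
cal=wcal('scene')
c=cv2.imread('pics/t11.png')[120:280,350:480];cv2.imwrite('pics/t11c.png',cv2.convertScaleAbs(cv2.resize(c,None,fx=4,fy=4,interpolation=cv2.INTER_CUBIC),alpha=2))
E
```

```text
oil 0
chuck 0
decoy1 0
decoy2 0
wrenchtip 341
22.3 [ 0.71016421 -0.52418287 -0.72765706]
```

View pics/sc11c.png

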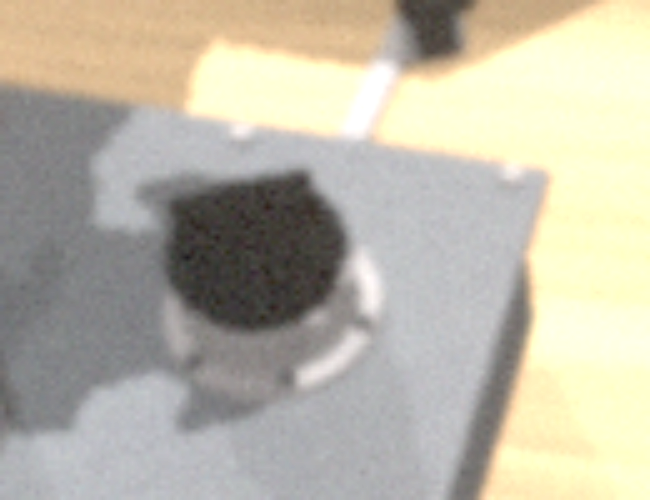

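The oil bottle, chuck and decoys are unchanged. The wrench difference is the arm and its shadow in front of it, so I'll check its place from the wrist view and then hand in.

```bash
python3 - <<'E'
from h import *
d=np.load('s11.npz');cal=wcal('wrist',{'eef_rot':d['R'],'position':d['p']})
print('wrench ring now',ray((203,243),cal,.004)); print('before',ray((420,291),wcal('top'),.004))
print(close_job())
E
```

```text
wrench ring now [ 0.45583859 -0.06758138  0.004     ]
before [ 0.45608988 -0.06411963  0.004     ]
the job is handed in; nothing more can be done
None
```

The filler is closed: the cap is locked in it and the job is handed in, after 22.3 s of the allowed 72.

**What I did:** I took the largest of the three black caps by its grip bar. The lugs went through the notches, which I had measured at about 8.7° in world axes. I pressed the cap down against the seal with at most about 17 N and turned it about 72° clockwise to the stop. I then let it spring up and released it.

**Checks that passed:**
- **Height:** the cap came to rest about 2.5 mm above where the lugs clear the plate, which is the locked height.
- **Hold:** it stayed there against an 18 N upward pull, moving about 0.2 mm.
- **Bar after release:** the grip bar still points about 72° clockwise of the notches.
- **Forces:** after release the force readings were near zero, and the largest in the whole job was well below the limits.
- **Bystanders:** the oil bottle, the chuck and the two look-alikes show no change in the scene picture.

**Checks that were less clear:**
- **Turning at the stop:** the torque rose gradually, then reached 0.73 N m before I eased off. That is above the 0.3 N m the cap should run at.
- **Anticlockwise hold:** a light 3° backward turn met only 0.19 N m, so it proves nothing either way. I rely on the height and the pull.
- **Wrench:** the picture comparison did not work because the gripper and its shadow were over it. Its ring measures within about 3.5 mm of where it began, a little outside the 2 mm calibration, using two different cameras and hand-read pixels. I did not touch it.

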